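Shut and lock the reagent chest with its push-and-turn key

TASK

First push the lid of the yellow reagent chest shut, then lock it: take the blue key in its lock, press it down gently while turning it a little back and forth until you find where it drops in, push it fully home, then turn it clockwise to its stop so that the brass bolt runs into the keeper on the lid. Let go of the key, leaving it down and the lid shut; never force the key down (60 N is too much), and leave the bottles, jar and dishes where they are.

Things in the scene. Friction and masses are not known exactly. Their poses are not given: they have to be found in the camera images.
- lid (a joint): hinge of the chest's lid, rad: 0 = shut, flush with the front deck; grows as the lid rises. Starts part open (0.35 to 0.8) and stays where it is left (stiff hinge, about 3 N down on its free half shuts it). Lid: yellow, 136 mm (x) x 258 mm (y) x 8 mm, hinged on the chest's far (+x) edge, opening up and away from the lock
- lid_hinge (a point): middle of the lid's hinge line, 86 mm above the bench; axes are those of the chest: x points from the lock across the lid to the hinge, y along the hinge line, z up. The shut lid's top lies 6 mm above this point and it reaches 136 mm towards -x from here
- lid_push (a point): point on the lid's top face, 100 mm from the hinge line, 36 mm from its free edge and 65 mm to the +y side of the middle; a good place to push down. The steel keeper (38 mm wide, 16 mm deep, standing 30 mm above the lid's top) stands on the middle of the free edge: keep clear of it
- chest: yellow steel chest fixed to the bench, 220 (x) x 260 (y) x 90 mm high; origin at the centre of its underside, x from the lock (robot side) to the hinge (far side), z up. A fixed deck strip 78 mm deep along its -x side carries the lock, the rest is the lid. The vertical key axis is at x = -68 mm, y = 0
- lock_case: dark steel surface lock, 62 x 62 x 30 mm high, on the front deck; origin on the key axis at deck height (90 mm above the bench), axes as the chest. A red mark on its brass-ringed top shows where the white end of the key's bow points when locked
- key_grip (a point): middle of the key's bow: an upright blue plate 40 mm long (x), 10 mm thick (y), 32 mm high, whose +x end is white. The point is on the vertical key axis, 40 mm above the lock case's top (160 mm above the bench) while the key is up; it turns and drops with the key. Grip it across its thickness from above
- key (a joint): turning of the key, rad, clockwise from above is positive; 0 = bow along the chest's x with the white end towards the lid; free to turn from -0.8 to a firm stop at 1.2 (the locked mark). Starts between -0.6 and 0.6. Before the key has dropped it turns freely and moves nothing
- key_drop (a joint): how far the key is down in the lock, m: 0 at the start, 0.008 fully home; 2 N friction, stays where left. It goes home only at one hidden key angle between -0.45 and 0.45 (about 0.1 rad either side); elsewhere a spring (3 N per mm) and a dead stop at about 5 mm. Held 2 to 4 mm down and turned, it catches there, the force falls, it can be pushed home and then turns the cam (0.15 N m)
- key_bit: the hidden foot of the key inside the lock (origin on the key axis); it presses on the lock's inside when the key is pushed down out of position; not to be forced
- bolt (a joint): travel of the brass bolt (12 x 12 mm) out of the lock case towards the lid, m: about 0 unlocked, 0.006 reaches the keeper, about 0.015 or more with the key home and at its clockwise stop; it moves only over the last part of the turn (key past about 0.5)
- amber0: amber glass bottle, black cap, 44 mm across, 85 mm tall; origin at the centre of its underside; a bystander
- amber1: another amber bottle, same size; origin at the centre of its underside; a bystander
- amber2: a third amber bottle, same size; origin at the centre of its underside; a bystander
- blue_jar: clear glass jar with a blue cap, 66 mm across, 110 mm tall; origin at the centre of its underside; a bystander
- white_bottle: white plastic bottle, 60 mm across, 150 mm tall; origin at the centre of its underside; a bystander
- dishes: stack of clear dishes, 90 mm across, 48 mm high; origin at the centre of its underside; a bystander

How it is judged:
By the outcome, as a careful person would: the job done as asked, in the order asked, and still so for the second after the job is handed in, with the robot touching nothing.
It also fails if it takes over 58 s, if anything falls off the work surface, if the arm or the gripper's body presses on something with over 40 N, if the wrist force passes 120 N, or if a joint passes its speed limit or range.

ROBOT

A 6-joint arm with a two-finger parallel gripper is mounted at the origin on the work surface. World frame = base frame: x ahead of the robot, y to its left, z up, the work surface at z = 0. Lengths are in m, angles in rad, forces in N, time in s.
With the tool pointing down it reaches from about 0.275 to 1 m from the base axis. Payload 8.4 kg.
Tool frame: the origin (TCP) lies at the very end of the fingers, on their centre line; the grasp point (between the pads) lies ctrl.tcp_to_grasp behind it (ctrl.tcp_to_grasp is the distance from the TCP to the grasp point, in m); z points along the fingers, y is the direction in which the jaws open and shut (so a half turn about z gives the same grasp; the last joint's range is limited). The gripper opens to 85 mm and grips with 20 to 120 N. Pads are 22 mm wide; open, the fingers measure 114 mm over their backs; the gripper's body (76 mm by 85 mm) begins 54 mm behind the grasp point. The pads swing forward as they close: fully open they stand 13 mm farther back than shut.
Start: joints at [-1.177, 0.353, 1.633, -0, 1.155, -0.002], TCP at [0.241, -0.577, 0.231] pointing down, gripper open.
Joint ranges: [-2.63, 2.63], [-0.92, 2.1], [0.06, 2.66], [-1.3, 4.44], [0, 2.69], [-3.02, 3.02]. Speed limits (rad/s): [2.22, 2.22, 2.79, 3.14, 3.14, 3.14].

INTERFACE

Orientations are given as a 3x3 rotation matrix whose columns are the frame's x, y, z axes.
In Python, from bench import get_state, cams, order, ctrl gives the robot as it stands.
- The arm moves only by the shell command python3 -m handwheel 'ROWS' [FORCE]. ROWS is JSON, one flat list of numbers, 7 for each row, row after row: the shift along the tool's x, y, z as a fraction of full scale, then the turn, a rotation vector about the tool's x, y, z as a fraction of full scale, then the opening, from 0 (shut) to 1 (fully open). In form: [tx, ty, tz, rx, ry, rz, jaw, tx, ty, tz, rx, ry, rz, jaw, ...]. A call has 1 to 8 rows; each row is the pose to reach, as a shift and turn from the pose commanded when the call began, along the tool's axes at that moment; what a row does not reach only later rows make up. Full scale, the value 1, is 0.6 m for a shift and pi/4 rad for a turn. A row lasts 1/10 s, in which the tool goes at most 50 mm and 8.59 degrees, less where a joint would pass 70% of its speed; a pose out of reach is approached as far as the arm can. A call with a number of a shift or a turn outside -1 to 1 is refused whole. A call with a gripper value outside its range is refused whole. The fingers move at their own pace and stop on an object; FORCE is the grip in N (left out, the last holds). Time passes only in rows, so rows that repeat a pose let the fingers close. It gives the time, the measured TCP pose, the force and the opening at its end, in the units of the state.
- get_state(): the state, without advancing time (a new reading comes with each control period).
- cams.read_camera(name): name is "scene" or "top"; returns (picture, depth): 384x512x3 uint8, blue, green, red; 384x512 float32, m along the optical axis (not along the pixel's ray), 0 where there is no reading.
- cams.get_calibration(name): a dict with "intrinsics" (3x3 intrinsics, pixels), "rvec" (rotation vector, rad) and "tvec" (3), from world to camera coordinates, as OpenCV has them. Camera axes: x right, y down, z forward; pixel columns grow to the right and rows downward; lengths in m; the calibration is good to about 2 mm. A picture is of the moment at which its call begins. get_calibration takes no time and is no camera call.
- order.hand_in(): hands the job in, once; it reports no verdict.
The state is a dict: "time_s": time; "joint_positions": joint angles; "qd": joint speeds; "joint_torque": joint torques, N m; "position": TCP position; "orientation": TCP orientation; "wrist_force": force on the tool from outside, world axes, zero at the start; "moment": the same for the moment, N m; "opening": finger opening in m.
Only numpy, scipy, OpenCV 4.12 (cv2) and the standard library are available. Lean on these libraries where they do the work, as an engineer would, in place of code of your own. Each camera call takes 0.05 s, during which the arm holds its last target. There are 200 camera calls.

## Working session

There is one attempt and no reset: what is moved stays moved. The work goes in short steps, Python scripts to look and compute and a shell command to move; the robot and the scene stay as the last step left them, time stands still between calls to the robot, and variables do not carry over. Pictures are saved under pics/ and viewed, about 8 in all and at most 12, crops included, and the job is handed in when it is done.

```bash
ls; mkdir -p pics; python3 - <<'E'
from bench import get_state,cams,ctrl
import cv2,numpy as np
s=get_state();print(s['time_s'],s['position'],s['orientation'],s['wrist_force'],ctrl.tcp_to_grasp)
for n in('scene','top'):
    p,d=cams.read_camera(n);cv2.imwrite(f'pics/{n}0.png',p);np.save(f'pics/{n}0.npy',d)
    c=cams.get_calibration(n);print(n,c)
E
```

```text
pics
0.0 [ 0.24077589 -0.57623223  0.23055664] [[ 9.22694362e-01  3.85531890e-01 -5.24457372e-04]
 [ 3.85532247e-01 -9.22693461e-01  1.29009161e-03]
 [ 1.34580689e-05 -1.39255548e-03 -9.99999030e-01]] [0.4282726  0.24036203 0.28545923] 0.0187
scene {'intrinsics': array([[428.16228772,   0.        , 249.768949  ],
       [  0.        , 428.16228772, 197.47646355],
       [  0.        ,   0.        ,   1.        ]]), 'rvec': array([ 1.50108988,  2.20896546, -0.7697279 ]), 'tvec': array([ 0.19948477, -0.33600283,  1.82184408])}
top {'intrinsics': array([[358.5979724 ,   0.        , 262.9156716 ],
       [  0.        , 358.5979724 , 193.74778478],
       [  0.        ,   0.        ,   1.        ]]), 'rvec': array([ 2.14615861, -2.10449937,  0.15001835]), 'tvec': array([0.01228951, 0.55977835, 1.0329509 ])}
```

View pics/scene0.png

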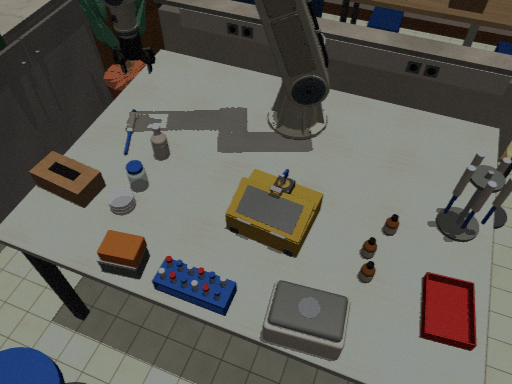

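View pics/top0.png

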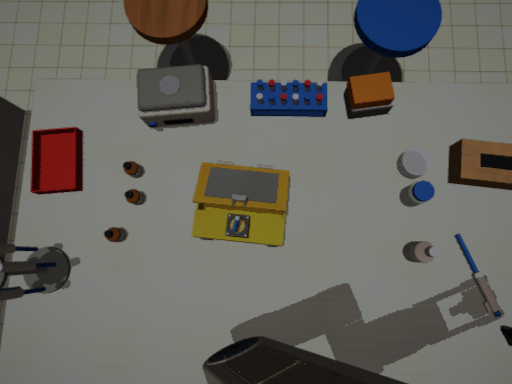

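The pictures show the chest mid-bench (top view: deck (240,225), lock and key (238,225), part-open lid (242,187)); the bystanders are well clear of it. Next I measure the chest.

```bash
cat > h.py <<'E'
import cv2,numpy as np
from bench import cams,get_state
def cloud(n,d):
    c=cams.get_calibration(n);K=c['intrinsics'];R=cv2.Rodrigues(c['rvec'])[0];t=np.ravel(c['tvec'])
    v,u=np.mgrid[:d.shape[0],:d.shape[1]]
    P=np.stack([(u-K[0,2])*d/K[0,0],(v-K[1,2])*d/K[1,1],d],-1)
    return (P-t)@R
def yaw_rect(P):
    (c,s,a)=cv2.minAreaRect((P[:,:2]*1000).astype(np.float32));return c,s,a
E
python3 - <<'E'
from h import *
for n in('top','scene'):
    p=cv2.imread(f'pics/{n}0.png');d=np.load(f'pics/{n}0.npy');P=cloud(n,d)
    hsv=cv2.cvtColor(p,cv2.COLOR_BGR2HSV)
    yel=(hsv[...,0]>18)&(hsv[...,0]<35)&(hsv[...,1]>150)&(hsv[...,2]>60)&(d>0)
    z=P[...,2]
    m=yel&(abs(z-.09)<.008); q=P[m]; print(n,'deck',m.sum(),yaw_rect(q),np.median(q[:,2]))
    box=cv2.boxPoints(cv2.minAreaRect((q[:,:2]*1000).astype(np.float32)));print(box.round())
    c=q[:,:2].mean(0); near=np.hypot(P[...,0]-c[0],P[...,1]-c[1])<.12
    b=near&(hsv[...,0]>95)&(hsv[...,0]<130)&(hsv[...,1]>120)&(z>.115)&(z<.2)
    print('blue',b.sum(),P[b].mean(0),P[b].min(0),P[b].max(0),yaw_rect(P[b]),np.argwhere(b).mean(0))
    w=near&(hsv[...,1]<60)&(hsv[...,2]>140)&(z>.13)&(z<.2);print('white',w.sum(),P[w][:12].round(3))
    l=(hsv[...,2]>0)&(z>.1)&(np.hypot(P[...,0]-c[0]-.12,P[...,1]-c[1])<.1);q=P[l]
    A=np.c_[q[:,0],q[:,1],np.ones(len(q))]
    r=np.ones(len(q),bool)
    for _ in range(6):
        k=np.linalg.lstsq(A[r],q[r,2],rcond=None)[0];r=abs(A@k-q[:,2])<.006
    print('lid',len(q),r.sum(),k,'angle',np.arctan(np.hypot(k[0],k[1])),'dir',np.arctan2(k[1],k[0]))
cr=cv2.imread('pics/top0.png')[150:255,180:305];cv2.imwrite('pics/c0.png',cv2.resize(cr,None,fx=5,fy=5,interpolation=cv2.INTER_CUBIC))
E
```

```text
top deck 2259 ((524.8949584960938, 85.44243621826172), (257.2917785644531, 216.29449462890625), 85.23190307617188) 0.0900014450070599
[[406. -34.]
 [622. -52.]
 [643. 205.]
 [428. 223.]]
blue 43 [0.45354788 0.09093546 0.17108122] [0.44088651 0.08537307 0.14692464] [0.4674225  0.09861454 0.17886211] ((453.5320739746094, 91.42411041259766), (7.3155975341796875, 27.9763240814209), 74.831787109375) [225.34883721 235.23255814]
white 0 []
lid 2158 2034 [-0.40568448  0.03427587  0.34781857] angle 0.3866376686279762 dir 3.0573038405202935
scene deck 1087 ((526.4906005859375, 87.06583404541016), (257.455810546875, 224.90260314941406), 85.25277709960938) 0.09145337319293818
[[404. -32.]
 [628. -51.]
 [649. 206.]
 [425. 225.]]
blue 28 [0.45386402 0.09572013 0.16995992] [0.43939694 0.09092561 0.14803816] [0.46771241 0.09999753 0.18082692] ((453.5115966796875, 95.59699249267578), (28.3428955078125, 8.992280960083008), 0.7099191546440125) [172.82142857 285.92857143]
white 5 [[0.473 0.085 0.18 ]
 [0.469 0.087 0.177]
 [0.476 0.086 0.179]
 [0.474 0.089 0.178]
 [0.472 0.092 0.177]]
lid 1212 1153 [-0.40634842  0.03148559  0.34955304] angle 0.38701207939750737 dir 3.064262941236774
```

View pics/c0.png

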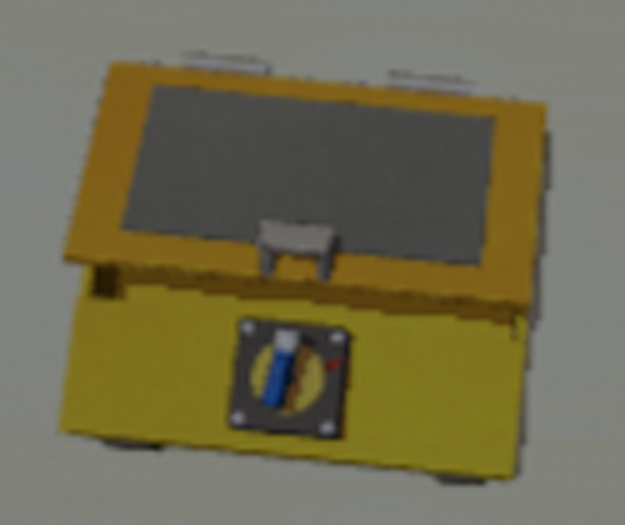

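```bash
cat >> h.py <<'E'
from scipy.spatial.transform import Rotation as Ro
def rows(x,y,z,psi):
    s=get_state();R=np.array(s['orientation']);p=np.array(s['position'])
    c,q=np.cos(psi),np.sin(psi);T=np.array([[c,q,0],[q,-c,0],[0,0,-1]])
    t=R.T@(np.array([x,y,z])-p)/.6;w=Ro.from_matrix(R.T@T).as_rotvec()/(np.pi/4)
    print('t',s['time_s'],'p',p.round(4),'psi',np.arctan2(R[1,0],R[0,0]).round(3),'F',np.round(s['wrist_force'],1),'open',round(s['opening'],4))
    print('cmd',t.round(4),w.round(4))
E
A='0.926,-0.925,0,0,0,-1,0'; python3 -m handwheel "[0.926,-0.925,0,0,0,-1,0,0.926,-0.925,0,0,0,-1,0,0.926,-0.925,0,0,0,-1,0,0.926,-0.925,0,0,0,-1,0,0.926,-0.925,0,0,0,-1,0,0.926,-0.925,0,0,0,-1,0,0.926,-0.925,0,0,0,-1,0,0.926,-0.925,0,0,0,-1,0]" 40
python3 -c "
from h import *
rows(.54,.1495,.2,1.95)"
```

```text
time_s: 0.9
position: [0.3933, -0.2048, 0.2313]
orientation: [[0.38, 0.925, 0.0], [0.925, -0.38, -0.0], [0.0, 0.0, -1.0]]
wrist_force: [1.3, -0.8, 0.4]
opening: 0.0002
t 0.9 p [ 0.3933 -0.2048  0.2313] psi 1.181 F [ 1.3 -0.8  0.4] open 0.0002
cmd [0.6391 0.0017 0.0522] [ 3.000e-04  0.000e+00 -9.793e-01]
```

```bash
python3 -m handwheel "[0.639,0.002,0.03,0,0,-0.98,0,0.639,0.002,0.03,0,0,-0.98,0,0.639,0.002,0.03,0,0,-0.98,0,0.639,0.002,0.03,0,0,-0.98,0,0.639,0.002,0.03,0,0,-0.98,0,0.639,0.002,0.03,0,0,-0.98,0,0.639,0.002,0.03,0,0,-0.98,0,0.639,0.002,0.03,0,0,-0.98,0]"
python3 -c "
from h import *
rows(.54,.1495,.1,2.7)"
```

```text
time_s: 1.7
position: [0.5405, 0.1506, 0.2129]
orientation: [[-0.372, 0.928, 0.0], [0.928, 0.372, 0.0], [0.0, 0.0, -1.0]]
wrist_force: [0.3, -0.0, 0.5]
opening: 0.0005
t 1.7 p [0.5405 0.1506 0.2129] psi 1.952 F [ 0.3 -0.   0.5] open 0.0005
cmd [-0.0014 -0.0014  0.1882] [ 5.000e-04 -3.000e-04 -9.519e-01]
```

```bash
python3 -m handwheel "[0,0,0.06,0,0,0,0,0,0,0.1,0,0,0,0,0,0,0.12,0,0,0,0,0,0,0.135,0,0,0,0,0,0,0.15,0,0,0,0,0,0,0.162,0,0,0,0,0,0,0.174,0,0,0,0,0,0,0.185,0,0,0,0]"
python3 -m handwheel "[0,0,0.005,0,0,0,0,0,0,0.01,0,0,0,0,0,0,0.015,0,0,0,0,0,0,0.019,0,0,0,0,0,0,0.022,0,0,0,0]"
python3 - <<'E'
from h import *
rows(.54,.1495,.1,2.7)
E
```

```text
time_s: 2.5
position: [0.54, 0.1474, 0.1022]
orientation: [[-0.371, 0.929, 0.001], [0.929, 0.371, 0.0], [-0.0, 0.001, -1.0]]
wrist_force: [-1.6, -0.5, 1.6]
opening: 0.0
time_s: 3.0
position: [0.5399, 0.1475, 0.0899]
orientation: [[-0.371, 0.929, -0.0], [0.929, 0.371, 0.0], [0.0, -0.0, -1.0]]
wrist_force: [-10.1, -2.3, 30.3]
opening: -0.0
t 3.0 p [0.5399 0.1475 0.0899] psi 1.951 F [-10.1  -2.3  30.3] open -0.0
cmd [ 0.003   0.0013 -0.0169] [-0.     -0.     -0.9538]
```

```bash
python3 -m handwheel "[0,0,-0.08,0,0,0,0,0,0,-0.16,0,0,0,0.7,0,0,-0.2,0,0,-0.2,0.7,0,0,-0.2,0,0,-0.39,0.7,0,0,-0.2,0,0,-0.58,0.7,0,0,-0.2,0,0,-0.77,0.7,0,0,-0.2,0,0,-0.95,0.7]"
python3 - <<'E'
from h import *
p,d=cams.read_camera('top');P=cloud('top',d);hsv=cv2.cvtColor(p,cv2.COLOR_BGR2HSV)
cv2.imwrite('pics/c1.png',cv2.resize(p[150:255,180:305],None,fx=5,fy=5,interpolation=cv2.INTER_CUBIC))
rows(.459,.091,.2,2.89)
E
```

```text
time_s: 3.7
position: [0.5401, 0.1475, 0.2092]
orientation: [[-0.905, 0.424, 0.001], [0.424, 0.905, 0.0], [-0.001, 0.0, -1.0]]
wrist_force: [-0.1, -0.5, -0.8]
opening: 0.0597
t 3.75 p [0.54   0.1475 0.2091] psi 2.712 F [-0.6 -0.3 -0.6] open 0.0594
cmd [ 0.0836 -0.1418  0.0151] [ 0.0004  0.0007 -0.2266]
```

View pics/c1.png

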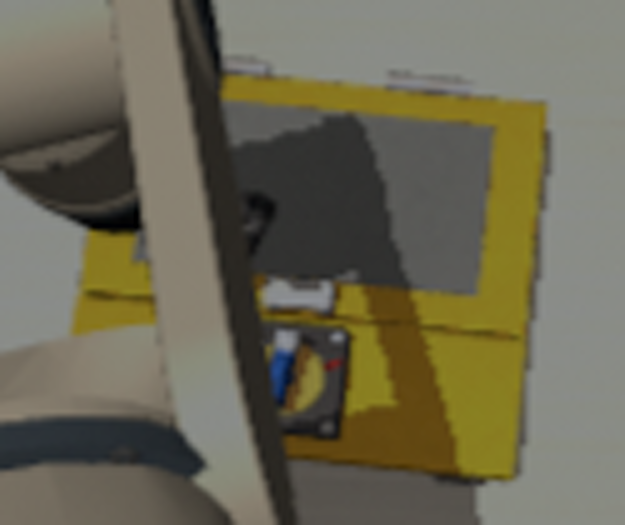

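The lid is now flush with the deck (seam from (90,292) to (520,338)), and the key at (285,365) hasn't moved. Now I go over the key.

```bash
python3 -m handwheel "[0.0836,-0.1418,0,0,0,-0.227,0.7,0.0836,-0.1418,0,0,0,-0.227,0.7,0.0836,-0.1418,0,0,0,-0.227,0.7,0.0836,-0.1418,0,0,0,-0.227,0.7]"
python3 - <<'E'
from h import *
p,d=cams.read_camera('scene');rows(.459,.091,.144,2.89)
cv2.imwrite('pics/s2.png',cv2.resize(p[120:260,210:340],None,fx=4,fy=4,interpolation=cv2.INTER_CUBIC))
E
```

```text
time_s: 4.15
position: [0.4577, 0.0918, 0.2094]
orientation: [[-0.964, 0.267, 0.001], [0.267, 0.964, 0.0], [-0.001, 0.001, -1.0]]
wrist_force: [0.4, -0.1, 0.8]
opening: 0.0595
t 4.2 p [0.4587 0.0923 0.2096] psi 2.873 F [ 0.1  0.6 -0.9] open 0.0599
cmd [-0.0008 -0.0021  0.1093] [ 0.0012  0.0022 -0.0221]
```

View pics/s2.png

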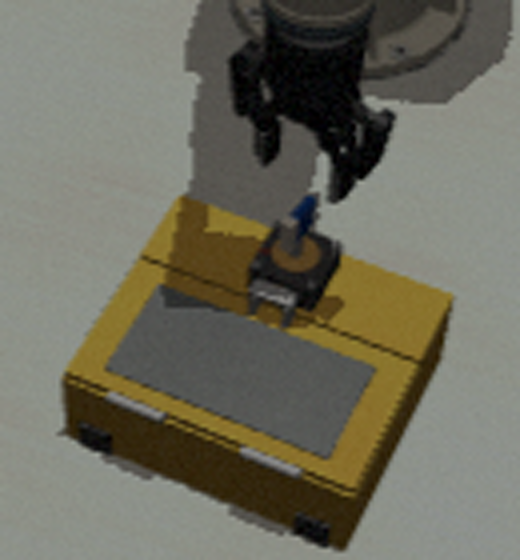

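The fingers straddle the bow. I'll descend and grip.

```bash
python3 -m handwheel "[0,-0.001,0.04,0,0,-0.02,0.7,0,-0.001,0.08,0,0,-0.02,0.7,0,-0.001,0.109,0,0,-0.02,0.7,0,-0.001,0.109,0,0,-0.02,0.5]"  60
python3 -m handwheel "[0,0,0,0,0,0,0.2,0,0,0,0,0,0,0,0,0,0,0,0,0,0,0,0,0,0,0,0,0,0,0,0,0,0,0,0,0,0,0,0,0,0,0]"  60
python3 - <<'E'
from h import *
rows(.459,.091,.144,2.89)
E
```

```text
time_s: 4.6
position: [0.4575, 0.0919, 0.1418]
orientation: [[-0.969, 0.249, -0.003], [0.249, 0.969, -0.001], [0.003, -0.001, -1.0]]
wrist_force: [0.3, 0.6, 0.0]
opening: 0.0466
time_s: 5.2
position: [0.4585, 0.0915, 0.1442]
orientation: [[-0.969, 0.248, 0.002], [0.248, 0.969, -0.0], [-0.002, 0.0, -1.0]]
wrist_force: [3.6, -5.4, 2.4]
opening: 0.0092
t 5.2 p [0.4585 0.0915 0.1442] psi 2.891 F [ 3.6 -5.4  2.4] open 0.0092
cmd [-0.001  -0.0007  0.0003] [0.0005 0.0021 0.0013]
```

```bash
python3 -m handwheel "[-0.0008,-0.0007,0.002,0,0,0,0,-0.0008,-0.0007,0.004,0,0,0,0,-0.0008,-0.0007,0.006,0,0,0,0,-0.0008,-0.0007,0.006,0,0,0,0]"
echo "from h import *
rows(.4585,.091,.142,2.891);s=get_state();print(np.round(s['moment'],2))" > st.py; python3 st.py
python3 -m handwheel "[0,0,0,0,0,0.05,0,0,0,0,0,0,0.1,0,0,0,0,0,0,0.15,0]" ; python3 st.py
python3 -m handwheel "[0,0,0,0,0,0.05,0,0,0,0,0,0,0.1,0,0,0,0,0,0,0.15,0]" ; python3 st.py
```

```text
time_s: 5.6
position: [0.4586, 0.0914, 0.1401]
orientation: [[-0.969, 0.248, 0.001], [0.248, 0.969, 0.0], [-0.001, 0.001, -1.0]]
wrist_force: [4.2, 0.7, 0.4]
opening: 0.0089
t 5.6 p [0.4586 0.0914 0.1401] psi 2.891 F [4.2 0.7 0.4] open 0.0089
cmd [-0.     -0.0007 -0.0032] [0.0008 0.0008 0.    ]
[-0.01 -0.79  0.09]
time_s: 5.9
position: [0.4586, 0.0914, 0.14]
orientation: [[-0.932, 0.361, 0.001], [0.361, 0.932, 0.0], [-0.001, 0.001, -1.0]]
wrist_force: [5.2, 0.2, -0.4]
opening: 0.0089
t 5.9 p [0.4586 0.0914 0.14  ] psi 2.772 F [ 5.2  0.2 -0.4] open 0.0089
cmd [-0.0001 -0.0007 -0.0033] [ 0.0007  0.0009 -0.1517]
[-0.03 -0.79  0.16]
time_s: 6.2
position: [0.4587, 0.0913, 0.1401]
orientation: [[-0.883, 0.468, 0.001], [0.468, 0.883, 0.0], [-0.001, 0.001, -1.0]]
wrist_force: [4.4, -0.3, -0.1]
opening: 0.0094
t 6.2 p [0.4587 0.0913 0.1401] psi 2.654 F [ 4.4 -0.3 -0.1] open 0.0094
cmd [-0.     -0.0006 -0.0032] [ 0.0007  0.001  -0.3017]
[-0.12 -0.82  0.21]
```

```bash

python3 -m handwheel "[-0.0005,0,0.001,0,0,0,0,-0.0005,0,0.0015,0,0,0,0,-0.0005,0,0.0015,0,0,0,0]" ; python3 st.py
python3 - <<'E'
from h import *
p,d=cams.read_camera('scene')
cv2.imwrite('pics/s3.png',cv2.resize(p[150:215,250:320],None,fx=8,fy=8,interpolation=cv2.INTER_CUBIC))
E
```

```text
time_s: 6.5
position: [0.4587, 0.0912, 0.1394]
orientation: [[-0.885, 0.466, 0.001], [0.466, 0.885, 0.0], [-0.0, 0.001, -1.0]]
wrist_force: [2.5, 1.7, 3.0]
opening: 0.0094
t 6.5 p [0.4587 0.0912 0.1394] psi 2.656 F [2.5 1.7 3. ] open 0.0094
cmd [ 0.0002 -0.0005 -0.0044] [ 0.0008  0.0005 -0.2986]
[ 0.16 -0.56  0.15]
```

View pics/s3.png

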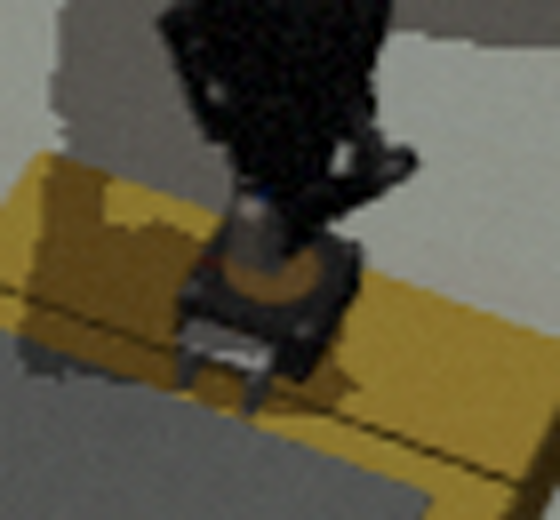

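```bash

python3 -m handwheel "[0,0,0.001,0,0,0,0,0,0,0.002,0,0,0,0,0,0,0.002,0,0,0,0]" ; python3 st.py
```

```text
time_s: 6.85
position: [0.4586, 0.0913, 0.1382]
orientation: [[-0.884, 0.467, 0.0], [0.467, 0.884, 0.0], [-0.0, 0.001, -1.0]]
wrist_force: [2.0, 1.5, 5.3]
opening: 0.0093
t 6.85 p [0.4586 0.0913 0.1382] psi 2.656 F [2.  1.5 5.3] open 0.0093
cmd [ 0.     -0.0005 -0.0063] [ 0.0008  0.0003 -0.2993]
[ 0.19 -0.55  0.1 ]
```

```bash
sed -i 's/^rows.*;s=/s=/; s/print.*/R=s["orientation"];print("th",round(3.0586-np.arctan2(R[1,0],R[0,0])%6.2832,3),"z",s["position"][2].round(5),"F",np.round(s["wrist_force"],1),"M",np.round(s["moment"],2))/' st.py
H="python3 -m handwheel"
$H "[0,0,0,0,0,-0.06,0,0,0,0,0,0,-0.12,0]" >/dev/null; python3 st.py
$H "[0,0,0,0,0,-0.06,0,0,0,0,0,0,-0.12,0]" >/dev/null; python3 st.py
$H "[0,0,0,0,0,-0.06,0,0,0,0,0,0,-0.12,0]" >/dev/null; python3 st.py
$H "[0,0,0,0,0,-0.06,0,0,0,0,0,0,-0.12,0]" >/dev/null; python3 st.py
$H "[0,0,0,0,0,-0.06,0,0,0,0,0,0,-0.12,0]" >/dev/null; python3 st.py
```

```text
th 0.307 z 0.13794 F [4.4 0.1 1.3] M [ 0.27 -0.79 -0.02]
th 0.213 z 0.13792 F [3.4 1.1 1.8] M [ 0.26 -0.8   0.01]
th 0.118 z 0.13791 F [3.9 1.2 1.5] M [ 0.24 -0.75 -0.07]
th 0.024 z 0.1379 F [3.9 0.7 1.7] M [ 0.19 -0.79 -0.18]
th -0.07 z 0.13792 F [3.3 0.8 1.8] M [ 0.26 -0.75 -0.16]
```

```bash

H="python3 -m handwheel"
$H "[0,0,0.001,0,0,0,0,0,0,0.0017,0,0,0,0,0,0,0.0017,0,0,0,0]" >/dev/null; python3 st.py
$H "[0,0,0.001,0,0,0,0,0,0,0.0017,0,0,0,0,0,0,0.0017,0,0,0,0]" >/dev/null; python3 st.py
```

```text
th -0.067 z 0.13693 F [3.3 0.1 2.9] M [ 0.51 -0.75 -0.11]
th -0.067 z 0.13669 F [-0.3  0.1 12.5] M [ 0.32 -0.23 -0.09]
```

```bash

H="python3 -m handwheel"
$H "[0,0,0.0008,0,0,0,0,0,0,0.0008,0,0,0,0]" >/dev/null; python3 st.py
$H "[0,0,-0.0005,0,0,0.1,0,0,0,-0.0008,0,0,0.2,0,0,0,-0.0008,0,0,0.3,0,0,0,-0.0008,0,0,0.4,0]" >/dev/null; python3 st.py
$H "[0,0,0,0,0,0.1,0,0,0,0,0,0,0.2,0,0,0,0,0,0,0.3,0,0,0,0,0,0,0.4,0]" >/dev/null; python3 st.py
$H "[0,0,0,0,0,0.1,0,0,0,0,0,0,0.2,0,0,0,0,0,0,0.3,0]" >/dev/null; python3 st.py
```

```text
th -0.067 z 0.13663 F [-0.8  0.8 18.7] M [ 0.26  0.17 -0.12]
th 0.25 z 0.13669 F [ 1.5  1.9 10.7] M [ 0.46 -0.28  0.15]
th 0.563 z 0.13666 F [ 0.9  0.1 11.1] M [ 0.1  -0.22  0.19]
th 0.799 z 0.13668 F [ 1.1  0.1 12. ] M [-0.03 -0.18  0.21]
```

```bash

H="python3 -m handwheel"
$H "[0,0,0,0,0,0.1,0,0,0,0,0,0,0.2,0,0,0,0,0,0,0.3,0,0,0,0,0,0,0.4,0]" >/dev/null; python3 st.py
$H "[0,0,0,0,0,0.06,0,0,0,0,0,0,0.12,0]" >/dev/null; python3 st.py
$H "[0,0,0,0,0,0.05,0,0,0,0,0,0,0.05,0]" >/dev/null; python3 st.py
```

```text
th 1.113 z 0.13666 F [ 0.9 -0.7 12.7] M [-0.12 -0.13  0.27]
th 1.206 z 0.13669 F [ 1.3 -1.6 12.9] M [-0.18 -0.11  0.22]
th 1.244 z 0.13668 F [ 0.5 -1.2 12. ] M [-0.22 -0.15  0.61]
```

```bash

H="python3 -m handwheel"
$H "[0,0,0,0,0,0.05,0,0,0,0,0,0,0.05,0]" >/dev/null; python3 st.py
$H "[0,0,0,0,0,0.04,0,0,0,0,0,0,0.04,0]" >/dev/null; python3 st.py
$H "[0,0,-0.0010,0,0,0,0,0,0,-0.0013,0,0,-0.01,0]" >/dev/null; python3 st.py
```

```text
th 1.282 z 0.1367 F [ 1.2 -0.6 12.7] M [-0.16 -0.09  1.13]
th 1.312 z 0.13673 F [ 1.2 -1.5 13.8] M [-0.13 -0.06  1.45]
th 1.304 z 0.13683 F [ 4.  -0.5  3.8] M [-0.28 -0.62  1.43]
```

```bash

H="python3 -m handwheel"
$H "[0,0,0,0,0,-0.05,0,0,0,0,0,0,-0.05,0]" >/dev/null; python3 st.py
$H "[0,0,0,0,0,-0.05,0.2,0,0,0,0,0,-0.05,0.5,0,0,0,0,0,-0.05,0.6,0,0,0,0,0,-0.05,0.6,0,0,0,0,0,-0.05,0.6]"; python3 st.py
$H "[0,0,-0.03,0,0,0,0.6,0,0,-0.08,0,0,0,0.6,0,0,-0.15,0,0,0,0.6,0,0,-0.2,0,0,0,0.6,0,0,-0.2,0,0,0,0.6]" >/dev/null; python3 st.py; python3 -c "
from h import *;rows(.38,-.1,.26,1.8)"
```

```text
th 1.265 z 0.1368 F [ 2.9 -1.6  6. ] M [-0.35 -0.63  0.96]
time_s: 11.85
position: [0.4581, 0.0909, 0.1365]
orientation: [[-0.256, 0.967, -0.001], [0.967, 0.256, -0.0], [0.0, -0.001, -1.0]]
wrist_force: [-0.0, 0.5, 0.0]
opening: 0.0509
th 1.229 z 0.13653 F [-0.   0.5  0. ] M [ 0.02  0.   -0.02]
th 1.228 z 0.26081 F [ 0.5 -0.3  0.1] M [-0.01  0.02 -0.01]
t 12.35 p [0.4607 0.0914 0.2608] psi 1.83 F [ 0.5 -0.3  0.1] open 0.0511
cmd [-0.2739 -0.2119 -0.    ] [0.009  0.0004 0.0385]
```

Next I back off to the side and take a look.

```bash

python3 -m handwheel "[-0.274,-0.212,0,0,0,0,0.6,-0.274,-0.212,0,0,0,0,0.6,-0.274,-0.212,0,0,0,0,0.6,-0.274,-0.212,0,0,0,0,0.6,-0.274,-0.212,0,0,0,0,0.6,-0.274,-0.212,0,0,0,0,0.6]"
python3 - <<'E'
from h import *
r=lambda p,a,f:cv2.resize(p[a[0]:a[1],a[2]:a[3]],(f,f),interpolation=cv2.INTER_CUBIC)
p,d=cams.read_camera('top');q,e=cams.read_camera('scene')
cv2.imwrite('pics/f.png',np.hstack([r(p,(185,255,205,275),400),r(q,(155,215,250,310),400)]))
for n,i,D in(('top',p,d),('scene',q,e)):
    P=cloud(n,D);h=cv2.cvtColor(i,cv2.COLOR_BGR2HSV)
    b=(np.hypot(P[...,0]-.459,P[...,1]-.091)<.035)&(P[...,2]>.13)&(P[...,2]<.2)
    bb=b&(h[...,0]>95)&(h[...,0]<130)&(h[...,1]>120)
    print(n,b.sum(),P[b][:,2].max() if b.any() else 0, yaw_rect(P[bb]) if bb.sum()>3 else '', np.percentile(P[b][:,2],90) if b.any() else '')
    c,s=np.cos(-.083),np.sin(-.083);X=(P[...,0]-.5265)*c+(P[...,1]-.0854)*s;Y=-(P[...,0]-.5265)*s+(P[...,1]-.0854)*c
    l=(abs(X-.035)<.06)&(abs(Y)<.12)&(P[...,2]>.07)&(P[...,2]<.2);k=np.polyfit(X[l],P[...,2][l],1);print('lid',k)
E
```

```text
time_s: 12.95
position: [0.3769, -0.1015, 0.2562]
orientation: [[-0.253, 0.967, -0.001], [0.967, 0.253, 0.0], [0.001, -0.001, -1.0]]
wrist_force: [0.1, 0.9, -0.1]
opening: 0.0514
top 75 0.17247345004557024 ((456.83148193359375, 95.08040618896484), (8.05291748046875, 26.730594635009766), 16.46795082092285) 0.1699693379744177
lid [-0.01749346  0.09237165]
scene 102 0.17319409992142892 ((459.0581970214844, 97.0028076171875), (12.784429550170898, 24.83076286315918), 10.490389823913574) 0.1703383987386496
lid [-0.02511395  0.09397828]
```

View pics/f.png

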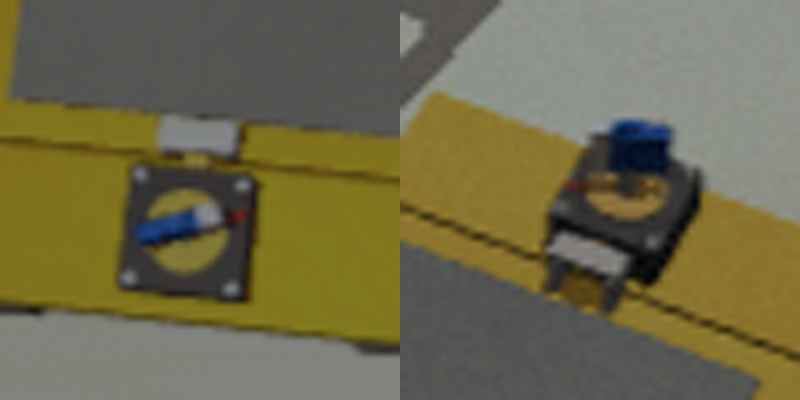

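The white end of the bow (208,215) points at the red mark (240,215). The brass bolt shows between the lock case and the keeper at (195,160), and the key's top is about 8 mm lower than at the start. I'm handing in.

```bash
python3 -c "
from bench import order,get_state
print(order.hand_in(),get_state()['time_s'])"
```

```text
the job is handed in; nothing more can be done
the job is handed in; nothing more can be done
```

The chest is shut and locked, and I handed the job in about 13 s into the 58 s allowed. I pushed the lid shut first, reading about 30 N at the wrist. Then I gripped the key, found the drop and pushed it home against a hard stop (at most 19 N read). Finally I turned it clockwise to its stop, where the torque rose to about 1.4 N m, let go and backed clear.

**Last checks:**
- **Key angle:** the white end of the bow points at the red mark.
- **Key depth:** the key's top is about 8 mm lower than at the start in the camera depth. The tool measured 7.5 mm of travel.
- **Bolt:** brass is visible running from the lock case into the keeper. I did not measure its travel.
- **Lid:** it looks flush with the deck. The depth fit gave a slope of 0.02, which I put down to the keeper being in the area measured.

**What differed from expectation:**
- **Key catch:** I never saw a clear spring force before the key dropped. It seems to have caught at or near its starting angle of about 0.17 rad.
- **Forces between readings:** I read forces only at the end of each move, so brief peaks in between could have been missed.
- **Bystanders:** I did not check the bottles, jar and dishes again at the end. No move was meant to go near them.

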